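Free the cedar ball stuck in the neck of the room-scent bottle

ROBOT

A 6-joint arm with a two-finger parallel gripper is mounted at the origin on the work surface. World frame = base frame: x ahead of the robot, y to its left, z up, the work surface at z = 0. Lengths are in m, angles in rad, forces in N, time in s.
With the tool pointing down it reaches from about 0.25 to 0.775 m from the base axis. Payload 4 kg.
Tool frame: the origin (TCP) lies at the centre of the arm's flange, where the gripper is bolted on; the fingertips stand 199 mm ahead of it and the grasp point (between the pads) lies 180 mm ahead of it (robot.tcp_to_tips is the z of the fingertips in the tool frame, in m); z points along the fingers, y is the line along which they close (so a half turn about z gives the same grasp; the last joint's range is limited). The gripper opens to 94 mm and grips with 3 to 60 N. Pads are 16 mm wide; open, the fingers measure 119 mm over their backs; the gripper's body (75 mm by 177 mm) begins 78 mm behind the grasp point.
Start: joints at [-1.23, 0.087, 1.371, -0, 1.684, -0.103], TCP at [0.236, -0.497, 0.405] pointing down, gripper open.
Joint ranges: [-3.1, 3.1], [-0.76, 2.03], [0.27, 2.55], [-1.08, 4.22], [0.17, 2.65], [-2.57, 2.57]. Speed limits (rad/s): [2.79, 2.79, 3.14, 3.14, 3.14, 3.14].

INTERFACE

Orientations are given as [roll, pitch, yaw] about the fixed x, y, z axes, in that order (R = Rz(yaw) Ry(pitch) Rx(roll)).
In Python, from bench import robot gives the robot as it stands.
- The arm moves only by the tool play_rows, never from a script. Its arguments are lists of equal length, an entry for each row: "translation": the shift along the tool's x, y, z scaled (see below), a list of three; "twist": the turn, a rotation vector about the tool's x, y, z scaled (see below), a list of three; "gripper": the opening, from -1 (shut) to 1 (fully open). A call has 1 to 8 rows; each row shifts and turns the commanded pose from where the row before left it, along the tool's axes as they then stand; what a row does not reach is not made up. The controller multiplies each number of a shift by 0.04 m and each number of a turn by 0.1 rad. A row lasts 1/10 s, in which the tool goes at most 50 mm and 8.59 degrees, less where a joint would pass 70% of its speed; a pose out of reach is approached as far as the arm can. A call with a number of a shift or a turn outside -1 to 1 is refused whole. A call with a gripper value outside its range is refused whole. The fingers move at their own pace and stop on an object; the grip force is fixed at half the most. Time passes only in rows, so rows that do not move let the fingers close. It gives the time, the measured TCP pose, the force, the opening and the grip force at its end, in the units of the state.
- robot.get_obs(): the state, without advancing time (a new reading comes with each control period).
- robot.snapshot(name): name is "scene" or "top" or "wrist"; returns the picture (480x640x3 uint8, red, green, blue); there is no depth.
- robot.camera_model(name): a dict with "camera_matrix" (3x3 intrinsics, pixels), "rvec" (rotation vector, rad) and "tvec" (3), from world to camera coordinates, as OpenCV has them. Camera axes: x right, y down, z forward; pixel columns grow to the right and rows downward; lengths in m; the calibration is good to about 2 mm. The wrist camera is an equidistant fisheye: a pixel r from the principal point sees the ray r / f radians off the axis. A picture is of the moment at which its call begins: read the wrist's pose just before it. camera_model takes no time and is no camera call; for the wrist camera it gives the pose at the moment of the call.
- robot.close_job(): hands the job in; it is judged then, once.
Trained networks look in the newest picture that a camera, given by its name, has taken for a name from the list of things; names that differ only in an ending like _2 or _b are one class to them, and where a whole thing is asked for, a point or a joint stands for the part that bears it (a point fixed in the world has none). Each returns a list of dicts, best first, with "score" (0 to 1); they miss things now and then, are a little off and sometimes report something else, mostly with a low value. They report only what shows in the picture. A call takes as long as a camera call. They do not tell look-alikes from the thing itself.
- robot.recognise(name, camera): "centre" ([x, y, z] in m, in world coordinates, good to about 4 mm: the middle of the surface that is visible of it).
- robot.spot_point(name, camera): "centre" ([x, y, z] in m, in world coordinates, good to about 4 mm: a listed point, or the origin of a listed thing).
The state is a dict: "time": time; "joint_positions": joint angles; "qvel": joint speeds; "joint_torque": joint torques, N m; "tool_pos": TCP position; "ee_rot": TCP orientation; "wrist_force": force on the tool from outside, world axes, zero at the start; "wrist_torque": the same for the moment, N m; "width": finger opening in m; "finger_force": force on a finger pad.
Only numpy, scipy, OpenCV 4.12 (cv2) and the standard library are available. Lean on these libraries where they do the work, as an engineer would, in place of code of your own. Each camera call takes 0.05 s, during which the arm holds its last target. There are 200 camera calls.

TASK

The clear room-scent bottle has been knocked over and its cedar ball is stuck behind the lips in the neck. Stand the bottle upright on the granite or the coaster and let go of it, then take hold of it again, lift it and rock it well over from side to side until the ball drops down into the belly. Leave it standing upright with its whole base on the round cork coaster, the ball in the belly, and leave everything else on the granite where it is.

Things in the scene. Friction and masses are not known exactly. Their poses are not given: they have to be found in the camera images.
- bottle: clear capped flat-sided bottle, 192 mm long, about 0.27 to 0.43 kg, mass centre near x = 50 mm. Origin: centre of the outside of its base. x axis: along the bottle from base to cap (points straight up when upright). Belly: x 0 to 84 mm, 64 mm wide in y, 100 mm in z. It starts lying on its flat -z side: its z axis points up, its centre line 50 mm above the granite.
- neck (a point): middle of the bottle's neck, on its centre line 140 mm from the base; axes as the bottle's. The neck is straight, from x = 84 to 192 mm of the bottle (the last 10 mm a fixed wooden cap), 42 mm wide in y, 66 mm in z.
- lip_upper (a point): free end of the upper orange lip inside the neck. It rises at 18 degrees towards the cap from the bottle's -z wall, reaching 23 mm across the 58 mm wide inside. Starting upright, lean the bottle about 40 degrees towards its +z side and the ball rolls off this lip onto the lower one. Leaning under 15 degrees does nothing.
- lip_lower (a point): free end of the lower orange lip inside the neck, 46 mm below the upper one; the same shape, but rising from the bottle's +z wall. Once the ball lies on it, lean the bottle about 40 degrees towards its -z side and the ball drops into the belly.
- ball_center (a point): centre of the smooth lacquered cedar ball, 30 mm diameter, 11 g, inside the bottle. Starts in the neck above the upper lip (about 159 mm from the bottle's base along its axis); in the belly of the upright bottle it lies about 23 mm above the underside of the base. It cannot leave the bottle.
- coaster: round cork coaster fixed on the granite, 144 mm diameter, 6 mm thick; origin at the centre of its underside, on the top of the granite slab, which is 20 mm above the table
- bowl: round teak key bowl, 140 mm diameter, 50 mm high; origin at the centre of its underside; leave alone
- case_a: aluminium sunglasses case with brass clasp, 62 x 160 x 42 mm (its x, y, z); origin at the centre of its underside; leave alone
- case_b: aluminium sunglasses case with black clasp, 62 x 160 x 42 mm (its x, y, z); origin at the centre of its underside; leave alone
- cat: white ceramic cat figurine, 66 mm across, 116 mm high; origin at the centre of its underside; leave alone
- remote: white garage remote with a grey press button, 84 x 44 x 19 mm (its x, y, z); origin at the centre of its underside; leave alone
- carabiner: steel carabiner lying flat, 85 x 54 x 13 mm (its x, y, z); origin at the middle of its underside; leave alone
- candle: closed brass candle tin, 56 mm diameter, 52 mm high; origin at the centre of its underside; leave alone
There are look-alikes about, which are no part of the job. Of the things that look like the bottle, the middle-sized one is meant.

How it is judged:
By the outcome, as a careful person would: the job done as asked, in the order asked, and still so for the second after the job is handed in, with the robot touching nothing.
It also fails if it takes over 58 s, if anything falls off the work surface, if the arm or the gripper's body presses on something with over 40 N, if the wrist force passes 120 N, or if a joint passes its speed limit or range.

## Working session

There is one attempt and no reset: what is moved stays moved. The work goes in short steps, Python scripts to look and compute and a tool call to move; the robot and the scene stay as the last step left them, time stands still between calls to the robot, and variables do not carry over. Pictures are saved under pics/ and viewed, at most 13 in all, crops included, and the job is handed in when it is done.

Besides the shell and the picture viewer there is one more tool, called as name(argument=value, ...) on one line, values as JSON. play_rows: Moves the arm, as the interface text tells. Its arguments: {"type":"object","properties":{"translation":{"type":"array","items":{"type":"array","items":{"type":"number","minimum":-1,"maximum":1}}},"twist":{"type":"array","items":{"type":"array","items":{"type":"number","minimum":-1,"maximum":1}}},"gripper":{"type":"array","items":{"type":"number"}}},"required":["translation","twist","gripper"]}

```bash
mkdir -p pics; ls
python3 - <<'E'
from bench import robot
import cv2,numpy as np
for c in ["scene","top"]:
    im=robot.snapshot(c); cv2.imwrite(f"pics/{c}0.png",im[:,:,::-1])
    for n in ["bottle","coaster","bowl","case_a","cat","remote","carabiner","candle"]:
        print(c,n,[(np.round(d["centre"],3).tolist(),round(d["score"],2)) for d in robot.spot_point(n,c)])
    for n in ["neck","ball_center","lip_upper","lip_lower"]:
        print(c,n,[(np.round(d["centre"],3).tolist(),round(d["score"],2)) for d in robot.spot_point(n,c)])
print(robot.get_obs())
E
```

```text
pics
scene bottle [([0.54, 0.149, 0.07], 0.95), ([0.325, 0.348, 0.037], 0.91), ([0.292, -0.369, 0.065], 0.6)]
scene coaster [([0.534, -0.32, 0.02], 0.74)]
scene bowl [([0.787, -0.096, 0.022], 0.56), ([0.764, -0.302, 0.021], 0.22)]
scene case_a [([0.758, 0.296, 0.024], 0.95)]
scene cat [([0.764, -0.301, 0.025], 0.81)]
scene remote [([0.438, -0.004, 0.023], 0.91), ([0.455, 0.259, 0.062], 0.58)]
scene carabiner [([0.571, 0.004, 0.02], 0.79)]
scene candle [([0.698, 0.004, 0.025], 0.75)]
scene neck [([0.222, 0.314, 0.039], 0.56), ([0.162, -0.235, 0.07], 0.56)]
scene ball_center [([0.454, 0.264, 0.062], 0.32)]
scene lip_upper [([0.223, 0.314, 0.035], 0.91), ([0.454, 0.261, 0.063], 0.77), ([0.163, -0.232, 0.06], 0.61)]
scene lip_lower [([0.2, -0.273, 0.068], 0.95), ([0.252, 0.321, 0.043], 0.82), ([0.484, 0.227, 0.077], 0.64)]
top bottle [([0.294, -0.368, 0.067], 0.68), ([0.326, 0.346, 0.038], 0.63), ([0.544, 0.144, 0.073], 0.62)]
top coaster [([0.533, -0.318, 0.017], 0.85)]
top bowl [([0.782, -0.098, 0.023], 0.76)]
top case_a [([0.756, 0.3, 0.02], 0.95), ([0.79, 0.103, 0.018], 0.61)]
top ca
[... 529 characters left out ...]
0.62)]
{'time': 1.3, 'joint_positions': array([-1.23008751e+00,  8.72176907e-02,  1.37071374e+00,  7.83651375e-06,
        1.68362078e+00, -1.03094396e-01]), 'qvel': array([-0.00166284,  0.00039566,  0.00069083, -0.00171476, -0.00074417,
       -0.00141108]), 'joint_torque': array([-9.13245131e-04, -3.40037084e+01, -3.02595949e+01,  7.17445998e-02,
        2.36173690e-02,  1.92351513e-05]), 'tool_pos': array([ 0.23615683, -0.49671792,  0.40468922]), 'ee_rot': array([ 3.14155163e+00, -3.58413384e-06,  4.43804092e-01]), 'wrist_force': array([-0.66987897, -0.70403635, -0.13271895]), 'wrist_torque': array([-0.01169638,  0.00078368, -0.0550707 ]), 'finger_force': 0.0, 'width': 0.0941211280197985}
```

View pics/top0.png

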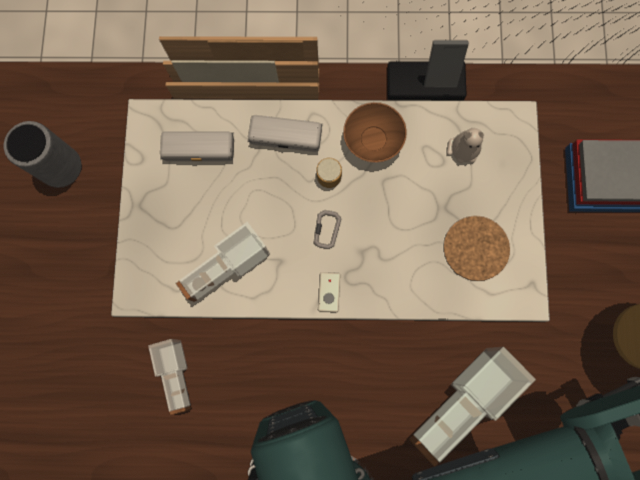

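View pics/scene0.png

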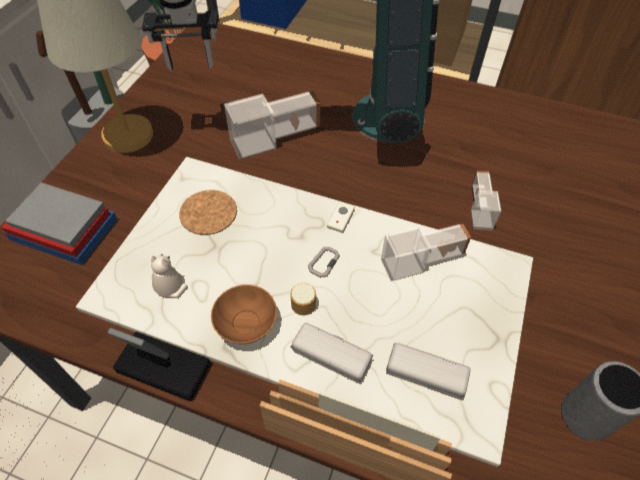

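Run:
```python
from bench import robot
import cv2,numpy as np
m=robot.camera_model("top");print(m)
for p in [(0.542,0.147,.07),(0.457,.26,.07),(.325,.347,.04),(.293,-.368,.066)]:
    print(p,cv2.projectPoints(np.array([p]),m["rvec"],m["tvec"],m["camera_matrix"],None)[0].ravel().round())
im=cv2.imread("pics/top0.png")
u,v=cv2.projectPoints(np.array([(0.5,.2,.07)]),m["rvec"],m["tvec"],m["camera_matrix"],None)[0].ravel().astype(int)
c=im[max(0,v-85):v+85,max(0,u-100):u+100]; cv2.imwrite("pics/crop1.png",cv2.resize(c,None,fx=3.5,fy=3.5,interpolation=cv2.INTER_CUBIC))
print(u,v)
```

```text
{'camera_matrix': array([[609.28457234,   0.        , 324.77597644],
       [  0.        , 609.28457234, 237.85607596],
       [  0.        ,   0.        ,   1.        ]]), 'rvec': array([ 2.12190047, -2.09884508,  0.19114944]), 'tvec': array([0.00330323, 0.54842726, 1.24791439])}
(0.542, 0.147, 0.07) [259. 239.]
(0.457, 0.26, 0.07) [204. 278.]
(0.325, 0.347, 0.04) [163. 342.]
(0.293, -0.368, 0.066) [509. 362.]
233 258
```

View pics/crop1.png

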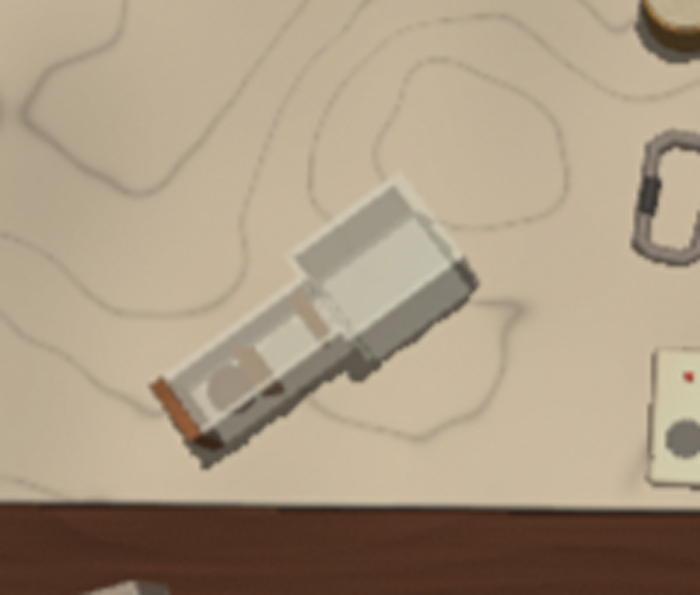

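The three look-alikes are the small bottle at top px (168,375), the middle one at (225,262) and the large one at (475,400). Their origin-to-neck lengths are about 0.107, 0.141 and 0.189 m. The middle one matches the stated 140 mm and lies on the granite, and the crop shows the ball behind the upper lip near its cap, so that is the target.

Its base is at about (0.542, 0.147), with its axis heading 126.6°.

```bash
cat > h.py <<'E'
from bench import robot
import numpy as np, json
from scipy.spatial.transform import Rotation as R
def pose():
    o=robot.get_obs(); return o["tool_pos"], R.from_euler("xyz",o["ee_rot"]), o
def plan(p1,r1,n,start=None):
    """rows from the present (or given) pose to p1,r1 in n rows"""
    p0,r0=start or pose()[:2]
    w=(r0.inv()*r1).as_rotvec()/n; out=[]
    for i in range(n):
        r=r0*R.from_rotvec(w*i)
        out.append((r.inv().apply((np.asarray(p1)-p0)/n)/.04).round(2).tolist())
    print(n,"max",np.abs(out).max(),"twist",(w/.1).round(2).tolist())
    for i in range(0,n,8): print(json.dumps(out[i:i+8]))
def down(yaw): return R.from_euler("xyz",[np.pi,0,yaw])
E
python3 -c "
from h import *
plan([.499,.204,.39],down(2.21),20)"
```

```text
20 max 0.94 twist [0.0, 0.0, -0.88]
[[0.67, -0.65, 0.02], [0.73, -0.59, 0.02], [0.78, -0.52, 0.02], [0.82, -0.45, 0.02], [0.86, -0.38, 0.02], [0.89, -0.3, 0.02], [0.91, -0.22, 0.02], [0.92, -0.14, 0.02]]
[[0.93, -0.06, 0.02], [0.94, 0.02, 0.02], [0.93, 0.11, 0.02], [0.92, 0.19, 0.02], [0.9, 0.27, 0.02], [0.87, 0.35, 0.02], [0.83, 0.42, 0.02], [0.79, 0.49, 0.02]]
[[0.75, 0.56, 0.02], [0.7, 0.63, 0.02], [0.64, 0.68, 0.02], [0.57, 0.74, 0.02]]
```

play_rows(translation=[[0.67,-0.65,0.02],[0.73,-0.59,0.02],[0.78,-0.52,0.02],[0.82,-0.45,0.02],[0.86,-0.38,0.02],[0.89,-0.3,0.02],[0.91,-0.22,0.02],[0.92,-0.14,0.02]], twist=[[0,0,-0.88],[0,0,-0.88],[0,0,-0.88],[0,0,-0.88],[0,0,-0.88],[0,0,-0.88],[0,0,-0.88],[0,0,-0.88]], gripper=[1,1,1,1,1,1,1,1])

```text
time: 2.1
tool_pos: [0.3419, -0.2148, 0.3985]
ee_rot: [3.141, 0.0, 1.151]
wrist_force: [0.4, -1.2, 0.4]
width: 0.094
finger_force: 0.0
```

play_rows(translation=[[0.93,-0.06,0.02],[0.94,0.02,0.02],[0.93,0.11,0.02],[0.92,0.19,0.02],[0.9,0.27,0.02],[0.87,0.35,0.02],[0.83,0.42,0.02],[0.79,0.49,0.02]], twist=[[0,0,-0.88],[0,0,-0.88],[0,0,-0.88],[0,0,-0.88],[0,0,-0.88],[0,0,-0.88],[0,0,-0.88],[0,0,-0.88]], gripper=[1,1,1,1,1,1,1,1])

```text
time: 2.9
tool_pos: [0.448, 0.0653, 0.3921]
ee_rot: [3.141, 0.0, 1.856]
wrist_force: [0.5, -0.5, -0.4]
width: 0.0937
finger_force: 0.0
```

play_rows(translation=[[0.75,0.56,0.02],[0.7,0.63,0.02],[0.64,0.68,0.02],[0.57,0.74,0.02],[0,0,0],[0,0,0]], twist=[[0,0,-0.88],[0,0,-0.88],[0,0,-0.88],[0,0,-0.88],[0,0,0],[0,0,0]], gripper=[1,1,1,1,1,1])

```text
time: 3.5
tool_pos: [0.5011, 0.2042, 0.3882]
ee_rot: [-3.14, 0.0, 2.204]
wrist_force: [-0.0, -0.0, 0.4]
width: 0.0942
finger_force: 0.0
```

Run:
```python
from h import *
import cv2
p,r,o=pose(); print(p.round(3),o["ee_rot"].round(3),o["joint_positions"].round(2),o["time"])
im=robot.snapshot("wrist"); cv2.imwrite("pics/w1.png",im[:,:,::-1])
for n in ["bottle","neck","lip_upper","lip_lower"]:
    print(n,[(np.round(d["centre"],3).tolist(),round(d["score"],2)) for d in robot.spot_point(n,"wrist")])
plan([.499,.204,.25],down(2.21),6)
```

```text
[0.501 0.204 0.388] [-3.14   0.     2.204] [ 0.28  0.07  1.42 -0.    1.65 -0.35] 3.5
bottle [([0.543, 0.149, 0.069], 0.6), ([0.79, 0.101, 0.021], 0.18)]
neck [([0.459, 0.258, 0.071], 0.69)]
lip_upper []
lip_lower [([0.48, 0.231, 0.077], 0.79)]
6 max 0.58 twist [0.0, 0.0, -0.01]
[[0.01, -0.0, 0.58], [0.01, -0.0, 0.58], [0.01, -0.0, 0.58], [0.01, -0.0, 0.58], [0.01, -0.0, 0.58], [0.01, -0.0, 0.58]]
```

View pics/w1.png

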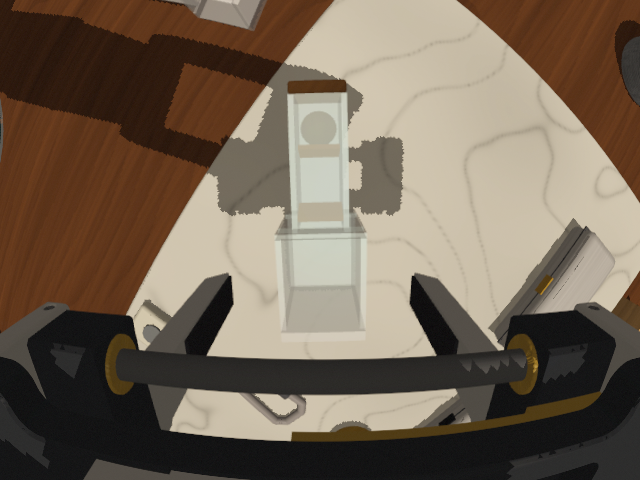

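The wrist view shows the bottle centred between the fingers: axis at column ~319, cap at row 88, base at row 335, ball at (318,128). I'll go down and grip the belly.

play_rows(translation=[[0,0,0.6],[0,0,0.6],[0,0,0.6],[0,0,0.6],[0,0,0.6],[0,0,0.45],[0,0,0],[0,0,0]], twist=[[0,0,0],[0,0,0],[0,0,0],[0,0,0],[0,0,0],[0,0,0],[0,0,0],[0,0,0]], gripper=[1,1,1,1,1,1,1,-1])

```text
time: 4.55
tool_pos: [0.5011, 0.2031, 0.2511]
ee_rot: [3.141, 0.0, 2.203]
wrist_force: [0.1, 0.1, 0.3]
width: 0.0892
finger_force: 0.0
```

play_rows(translation=[[0,0,0],[0,0,0],[0,0,0],[0,0,0],[0,0,0],[0,0,0]], twist=[[0,0,0],[0,0,0],[0,0,0],[0,0,0],[0,0,0],[0,0,0]], gripper=[-1,-1,-1,-1,-1,-1])

```text
time: 5.15
tool_pos: [0.5011, 0.2037, 0.2518]
ee_rot: [3.141, 0.001, 2.204]
wrist_force: [-1.5, -1.6, 6.2]
width: 0.0641
finger_force: 29.9
```

```bash
cat >> h.py <<'E'
def horiz(head,pitch=0):
    """tool z along heading (rad), raised by pitch; tool x up, as when the bottle stands"""
    z=np.array([np.cos(head)*np.cos(pitch),np.sin(head)*np.cos(pitch),np.sin(pitch)])
    y=np.array([np.sin(head),-np.cos(head),0]); 
    return R.from_matrix(np.c_[np.cross(y,z),y,z])
def gplan(g1,r1,n,start=None,off=.18):
    """rows that carry the point `off` ahead of the TCP straight to g1 while turning to r1"""
    p0,r0=start or pose()[:2]; e=np.array([0,0,off])
    g0=p0+r0.apply(e); w=(r0.inv()*r1).as_rotvec()/n; out=[]; p=p0; r=r0
    for i in range(1,n+1):
        rn=r0*R.from_rotvec(w*i); pn=g0+(np.asarray(g1)-g0)*i/n-rn.apply(e)
        out.append((r.inv().apply(pn-p)/.04).round(2).tolist()); p,r=pn,rn
    print(n,"max",np.abs(out).max(),"norm mm",(np.linalg.norm(out,axis=1).max()*40).round(),"twist",(w/.1).round(2).tolist())
    for i in range(0,n,8): print(json.dumps(out[i:i+8]))
E
python3 - <<'E'
from h import *
p,r,o=pose(); print(p.round(4),o["joint_positions"].round(4).tolist())
np.savez("a.npz",q=o["joint_positions"],p=p)
s=(p+[0,0,.12],r)
gplan([.48,.17,.27],horiz(2.204),22,s)
E
```

```text
[0.5011 0.2037 0.2518] [0.2814, 0.1479, 1.6133, -0.0004, 1.3796, -0.3516]
22 max 0.34 norm mm 14.0 twist [0.0, 0.71, 0.0]
[[-0.34, -0.04, -0.08], [-0.33, -0.04, -0.08], [-0.32, -0.04, -0.08], [-0.32, -0.04, -0.08], [-0.31, -0.04, -0.08], [-0.31, -0.04, -0.08], [-0.3, -0.04, -0.08], [-0.29, -0.04, -0.07]]
[[-0.29, -0.04, -0.07], [-0.28, -0.04, -0.07], [-0.28, -0.04, -0.07], [-0.27, -0.04, -0.06], [-0.26, -0.04, -0.06], [-0.26, -0.04, -0.06], [-0.26, -0.04, -0.05], [-0.25, -0.04, -0.05]]
[[-0.25, -0.04, -0.04], [-0.24, -0.04, -0.04], [-0.24, -0.04, -0.03], [-0.24, -0.04, -0.02], [-0.24, -0.04, -0.02], [-0.23, -0.04, -0.01]]
```

play_rows(translation=[[0,0,-0.3],[0,0,-0.6],[0,0,-0.6],[0,0,-0.6],[0,0,-0.6],[0,0,-0.3],[0,0,0]], twist=[[0,0,0],[0,0,0],[0,0,0],[0,0,0],[0,0,0],[0,0,0],[0,0,0]], gripper=[-1,-1,-1,-1,-1,-1,-1])

```text
time: 5.85
tool_pos: [0.5013, 0.2039, 0.3725]
ee_rot: [3.138, 0.001, 2.204]
wrist_force: [-0.8, 0.6, -3.1]
width: 0.0638
finger_force: 29.9
```

play_rows(translation=[[-0.34,-0.04,-0.08],[-0.33,-0.04,-0.08],[-0.32,-0.04,-0.08],[-0.32,-0.04,-0.08],[-0.31,-0.04,-0.08],[-0.31,-0.04,-0.08],[-0.3,-0.04,-0.08],[-0.29,-0.04,-0.07]], twist=[[0,0.71,0],[0,0.71,0],[0,0.71,0],[0,0.71,0],[0,0.71,0],[0,0.71,0],[0,0.71,0],[0,0.71,0]], gripper=[-1,-1,-1,-1,-1,-1,-1,-1])

```text
time: 6.65
tool_pos: [0.5517, 0.1127, 0.3689]
ee_rot: [-3.139, -0.571, 2.201]
wrist_force: [-0.4, 0.1, -4.2]
width: 0.0643
finger_force: 29.9
```

```bash
python3 -c "
from h import *
p,r,o=pose(); print(p.round(4),r.as_matrix()[:,2].round(3),o['joint_positions'].round(4).tolist(),o['width'],o['finger_force'])"
```

```text
[0.5517 0.1127 0.3689] [-0.321  0.435 -0.841] [-0.0162, 0.2211, 1.337, 0.4741, 1.9163, -0.5602] 0.0643316959922017 29.88511987030506
```

play_rows(translation=[[-0.29,-0.04,-0.07],[-0.28,-0.04,-0.07],[-0.28,-0.04,-0.07],[-0.27,-0.04,-0.06],[-0.26,-0.04,-0.06],[-0.26,-0.04,-0.06],[-0.26,-0.04,-0.05],[-0.25,-0.04,-0.05]], twist=[[0,0.71,0],[0,0.71,0],[0,0.71,0],[0,0.71,0],[0,0.71,0],[0,0.71,0],[0,0.71,0],[0,0.71,0]], gripper=[-1,-1,-1,-1,-1,-1,-1,-1])

```text
time: 7.45
tool_pos: [0.5842, 0.047, 0.3207]
ee_rot: [-3.134, -1.138, 2.195]
wrist_force: [-0.1, 0.2, -3.9]
width: 0.0639
finger_force: 29.9
```

play_rows(translation=[[-0.25,-0.04,-0.04],[-0.24,-0.04,-0.04],[-0.24,-0.04,-0.03],[-0.24,-0.04,-0.02],[-0.24,-0.04,-0.02],[-0.23,-0.04,-0.01],[0,0,0],[0,0,0]], twist=[[0,0.71,0],[0,0.71,0],[0,0.71,0],[0,0.71,0],[0,0.71,0],[0,0.71,0],[0,0,0],[0,0,0]], gripper=[-1,-1,-1,-1,-1,-1,-1,-1])

```text
time: 8.25
tool_pos: [0.5885, 0.0252, 0.2685]
ee_rot: [-2.867, -1.561, 1.928]
wrist_force: [0.3, -0.2, -3.4]
width: 0.0642
finger_force: 29.9
```

```bash
cat > k.py <<'E'
import numpy as np
from scipy.optimize import least_squares
from scipy.spatial.transform import Rotation as R
def fk(q,P):
    a,L1,L2,h,d6,e=P
    r=R.from_euler("z",q[0]); A=r*R.from_euler("y",q[1]); B=r*R.from_euler("y",q[1]+q[2])
    C=B*R.from_euler("z",q[3]); D=C*R.from_euler("y",q[4]); E=D*R.from_euler("z",q[5])*R.from_euler("z",np.pi/2) if 0 else D*R.from_euler("z",q[5])
    p=r.apply([a,0,h])+A.apply([0,0,L1])+B.apply([e,0,L2])+E.apply([0,0,d6])
    return p,E
Q=[[-1.23008751,.0872176907,1.37071374,0,1.68362,-.1030944],[0.2814,0.1479,1.6133,-0.0004,1.3796,-0.3516],[-0.0162,0.2211,1.337,0.4741,1.9163,-0.5602]]
X=[[.23615683,-.49671792,.40468922],[0.5011,0.2037,0.2518],[0.5517,0.1127,0.3689]]
LO=[-3.1,-.76,.27,-1.08,.17,-2.57];HI=[3.1,2.03,2.55,4.22,2.65,2.57]
E
python3 - <<'E'
from h import *; import cv2
from k import *
p,r,o=pose(); q=o['joint_positions']; print(p.round(4),o["ee_rot"].round(3),q.round(4).tolist(),o['width'],o['time'])
Q.append(q);X.append(p)
f=lambda P:np.ravel([fk(a,P)[0]-b for a,b in zip(Q,X)])
s=least_squares(f,[0,.4,.4,.3,.1,0],x_scale=.1);print(s.x.round(4),np.abs(f(s.x)).max())
print((fk(q,s.x)[1].inv()*r).as_rotvec().round(3))
np.save("P.npy",s.x)
cv2.imwrite("pics/s2.png",robot.snapshot("scene")[:,:,::-1])
E
```

```text
[0.5885 0.0252 0.2685] [-2.867 -1.561  1.928] [-0.2249, 0.5741, 1.3325, 1.1956, 2.3611, -0.4954] 0.06423492192534228 8.25
[-0.1161  0.6751  0.591   0.0777  0.2338  0.1744] 0.05638166513649523
[0.    0.    1.571]
```

View pics/s2.png

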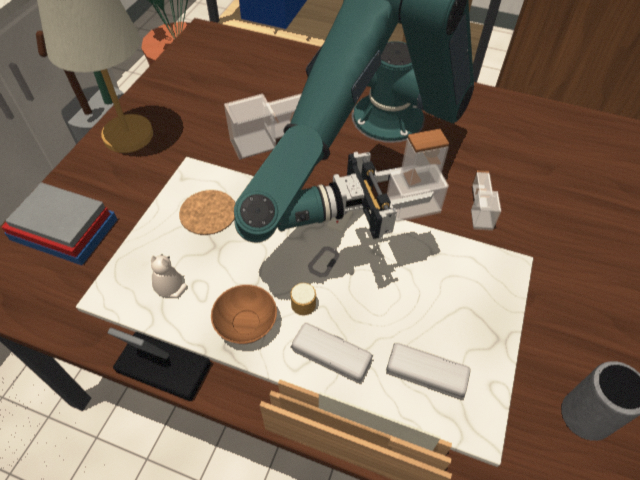

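The bottle is held upright in the air over the granite's right-middle, cap up at px (427,140). The model needs a lateral offset of about 57 mm, so I'll refit it and check reach at the coaster.

```bash
cat > k2.py <<'E'
from k import *
def fk(q,P):
    a,L1,L2,h,d6,e,b,c=P
    r=R.from_euler("z",q[0]); A=r*R.from_euler("y",q[1]); B=r*R.from_euler("y",q[1]+q[2])
    C=B*R.from_euler("z",q[3]); E=C*R.from_euler("y",q[4])*R.from_euler("z",q[5]+np.pi/2)
    w=r.apply([a,b,h])+A.apply([0,0,L1])+B.apply([e,0,L2])+C.apply([0,c,0])
    return w+E.apply([0,0,d6]),E,w
Q.append([-0.2249,0.5741,1.3325,1.1956,2.3611,-0.4954]);X.append([.5885,.0252,.2685])
def ik(p,r,P,q0):
    f=lambda q:np.r_[(fk(q,P)[0]-p)*5,(fk(q,P)[1].inv()*r).as_rotvec()]
    s=least_squares(f,q0,bounds=(LO,HI)); return s.x,np.abs(s.fun).max()
E
python3 - <<'E'
from h import *; from k2 import *
f=lambda P:np.r_[np.ravel([fk(a,P)[0]-b for a,b in zip(Q,X)]),1e-3*(P-[0,.4,.4,.3,.1,0,.06,0])]
s=least_squares(f,[0,.4,.4,.3,.1,0,.06,0],x_scale=.1);P=s.x;print(P.round(4),np.abs(f(P)[:12]).max());np.save("P.npy",P)
for hd in (50,60,70,80,90,100,110):
    t=np.radians(hd); row=[hd]
    for z,pi in ((.096,0),(.25,0),(.25,45),(.25,-45)):
        r=horiz(t,np.radians(pi)); g=np.array([.533,-.319,z]); p=g-r.apply([0,0,.18])
        q,e=ik(p,r,P,[-.9,.5,1.4,1.3,2,-.3]); row.append((q.round(2).tolist(),round(e,3),fk(q,P)[2].round(2).tolist()))
    print(*row,sep="\n  ")
E
```

```text
[ 1.000e-04  4.492e-01  4.997e-01  1.526e-01  1.515e-01  1.008e-01
  5.660e-02 -0.000e+00] 4.3982999293840086e-05
50
  ([-1.15, 0.77, 1.44, 1.29, 1.93, -0.69], np.float64(0.0), [0.32, -0.57, 0.1])
  ([-1.15, 0.54, 1.43, 1.39, 1.98, -0.44], np.float64(0.0), [0.32, -0.57, 0.25])
  ([-1.01, 0.87, 1.48, 2.05, 2.28, -0.48], np.float64(0.0), [0.38, -0.5, 0.02])
  ([-1.01, 0.28, 1.28, 0.76, 1.79, -0.22], np.float64(0.0), [0.38, -0.5, 0.48])
60
  ([-1.11, 0.85, 1.28, 1.23, 2.05, -0.65], np.float64(0.0), [0.37, -0.61, 0.1])
  ([-1.11, 0.64, 1.27, 1.35, 2.12, -0.4], np.float64(0.0), [0.37, -0.61, 0.25])
  ([-0.98, 0.92, 1.37, 2.04, 2.35, -0.34], np.float64(0.0), [0.42, -0.52, 0.02])
  ([-0.98, 0.37, 1.17, 0.74, 1.91, -0.32], np.float64(0.0), [0.42, -0.52, 0.48])
70
  ([-1.06, 0.93, 1.12, 1.19, 2.18, -0.61], np.float64(0.0), [0.42, -0.63, 0.1])
  ([-1.06, 0.74, 1.11, 1.34, 2.25, -0.36], np.float64(0.0), [0.42, -0.63, 0.25])
  ([-0.95, 0.98, 1.26, 2.06, 2.42, -0.19], np.float64(0.0), [0.45, -0.54, 0.02])
  ([-0.95, 0.45, 1.06, 0.71, 2.03, -0.41], np.float64(0.0), [0.45, -0.54, 0.48])
80
  ([-1.0
[... 592 characters left out ...]
-0.62], np.float64(0.0), [0.53, -0.55, 0.48])
100
  ([-0.89, 1.18, 0.65, 1.13, 2.58, -0.51], np.float64(0.0), [0.59, -0.65, 0.1])
  ([-0.89, 1.02, 0.63, 1.43, 2.63, -0.16], np.float64(0.0), [0.59, -0.65, 0.25])
  ([-0.84, 1.12, 0.96, 2.29, 2.62, 0.37], np.float64(0.0), [0.57, -0.55, 0.02])
  ([-0.84, 0.68, 0.72, 0.56, 2.36, -0.73], np.float64(0.0), [0.57, -0.55, 0.48])
110
  ([-0.84, 1.24, 0.53, 1.11, 2.65, -0.5], np.float64(0.056), [0.64, -0.63, 0.1])
  ([-0.85, 1.08, 0.52, 1.5, 2.65, -0.08], np.float64(0.115), [0.63, -0.63, 0.25])
  ([-0.79, 1.17, 0.87, 2.43, 2.65, 0.6], np.float64(0.019), [0.61, -0.54, 0.02])
  ([-0.79, 0.75, 0.62, 0.48, 2.45, -0.87], np.float64(0.0), [0.61, -0.54, 0.48])
```

Run:
```python
from h import *; from k2 import *
P=np.load("P.npy"); q0=Q[-1]
for hd in (60,75,90):
  for g in ([.5,.27],[.52,.22]):
    t=np.radians(hd); print(hd,g)
    for z,back in ((.25,0),(.092,0),(.092,.1),(.26,.1)):
        r=horiz(t); p=np.array([*g,z])-r.apply([0,0,.18+back])
        q,e=ik(p,r,P,q0); print("  ",q.round(2).tolist(),round(e,3),fk(q,P)[2].round(2).tolist())
```

```text
60 [0.5, 0.27]
   [-0.22, -0.09, 2.22, 1.73, 1.32, -0.58] 0.0 [0.33, -0.02, 0.25]
   [-0.22, 0.36, 2.24, 1.83, 1.42, -1.05] 0.0 [0.33, -0.02, 0.09]
   [-0.54, 0.33, 2.31, 1.56, 1.58, -1.07] 0.0 [0.28, -0.1, 0.09]
   [-0.54, -0.2, 2.28, 1.56, 1.58, -0.51] 0.0 [0.28, -0.1, 0.26]
60 [0.52, 0.22]
   [-0.34, -0.03, 2.16, 1.67, 1.42, -0.57] 0.0 [0.35, -0.07, 0.25]
   [-0.34, 0.39, 2.18, 1.72, 1.47, -1.01] 0.0 [0.35, -0.07, 0.09]
   [-0.63, 0.37, 2.22, 1.48, 1.63, -1.03] 0.0 [0.3, -0.15, 0.09]
   [-0.63, -0.1, 2.2, 1.51, 1.67, -0.53] 0.0 [0.3, -0.15, 0.26]
75 [0.5, 0.27]
   [-0.26, 0.09, 2.03, 1.57, 1.57, -0.56] 0.0 [0.41, -0.05, 0.25]
   [-0.26, 0.46, 2.05, 1.57, 1.57, -0.94] 0.0 [0.41, -0.05, 0.09]
   [-0.5, 0.46, 2.05, 1.38, 1.71, -0.96] 0.0 [0.39, -0.15, 0.09]
   [-0.5, 0.07, 2.03, 1.45, 1.77, -0.55] 0.0 [0.39, -0.15, 0.26]
75 [0.52, 0.22]
   [-0.35, 0.15, 1.97, 1.52, 1.65, -0.55] 0.0 [0.43, -0.1, 0.25]
   [-0.35, 0.5, 1.98, 1.5, 1.63, -0.91] 0.0 [0.43, -0.1, 0.09]
   [-0.57, 0.5, 1.96, 1.32, 1.76, -0.92] 0.0 [0.41, -0.2, 0.09]
   [-0.57, 0.15, 1.94, 1.41, 1.84, -0.54] 0.0 [0.41, -0.2, 0.26]
90 [0.5, 0.27]
   [-0.23, 0.26, 1.83, 1.45, 1.77, -0.53] 0.0 [0.5, -0.06, 0.25]
   [-0.23, 0.57, 1.84, 1.39, 1.73, -0.85] 0.0 [0.5, -0.06, 0.09]
   [-0.42, 0.6, 1.79, 1.26, 1.86, -0.86] 0.0 [0.5, -0.16, 0.09]
   [-0.42, 0.29, 1.77, 1.36, 1.94, -0.53] 0.0 [0.5, -0.16, 0.26]
90 [0.52, 0.22]
   [-0.32, 0.32, 1.76, 1.41, 1.85, -0.53] 0.0 [0.52, -0.11, 0.25]
   [-0.32, 0.6, 1.77, 1.34, 1.79, -0.83] 0.0 [0.52, -0.11, 0.09]
   [-0.49, 0.64, 1.7, 1.22, 1.91, -0.83] 0.0 [0.52, -0.21, 0.09]
   [-0.49, 0.36, 1.68, 1.34, 2.0, -0.51] 0.0 [0.52, -0.21, 0.26]
```

Run:
```python
from h import *
gplan([.50,.27,.25],horiz(np.radians(55)),16)
```

```text
16 max 0.4 norm mm 17.0 twist [-0.78, 0.01, 0.0]
[[-0.03, -0.23, 0.12], [-0.03, -0.24, 0.13], [-0.03, -0.25, 0.14], [-0.03, -0.26, 0.15], [-0.03, -0.27, 0.15], [-0.03, -0.28, 0.16], [-0.03, -0.3, 0.16], [-0.03, -0.31, 0.17]]
[[-0.03, -0.32, 0.17], [-0.03, -0.33, 0.17], [-0.03, -0.34, 0.17], [-0.03, -0.36, 0.17], [-0.03, -0.37, 0.17], [-0.03, -0.38, 0.17], [-0.03, -0.39, 0.17], [-0.03, -0.4, 0.16]]
```

play_rows(translation=[[-0.03,-0.23,0.12],[-0.03,-0.24,0.13],[-0.03,-0.25,0.14],[-0.03,-0.26,0.15],[-0.03,-0.27,0.15],[-0.03,-0.28,0.16],[-0.03,-0.3,0.16],[-0.03,-0.31,0.17]], twist=[[-0.78,0.01,0],[-0.78,0.01,0],[-0.78,0.01,0],[-0.78,0.01,0],[-0.78,0.01,0],[-0.78,0.01,0],[-0.78,0.01,0],[-0.78,0.01,0]], gripper=[-1,-1,-1,-1,-1,-1,-1,-1])

```text
time: 9.1
tool_pos: [0.4932, 0.0406, 0.2607]
ee_rot: [2.108, -1.565, 2.61]
wrist_force: [-0.1, 0.8, -3.1]
width: 0.0641
finger_force: 29.9
```

play_rows(translation=[[-0.03,-0.32,0.17],[-0.03,-0.33,0.17],[-0.03,-0.34,0.17],[-0.03,-0.36,0.17],[-0.03,-0.37,0.17],[-0.03,-0.38,0.17],[-0.03,-0.39,0.17],[-0.03,-0.4,0.16]], twist=[[-0.78,0.01,0],[-0.78,0.01,0],[-0.78,0.01,0],[-0.78,0.01,0],[-0.78,0.01,0],[-0.78,0.01,0],[-0.78,0.01,0],[-0.78,0.01,0]], gripper=[-1,-1,-1,-1,-1,-1,-1,-1])

```text
time: 9.9
tool_pos: [0.3973, 0.1234, 0.2507]
ee_rot: [0.288, -1.563, -2.478]
wrist_force: [0.5, 0.2, -3.0]
width: 0.064
finger_force: 29.9
```

play_rows(translation=[[-0.3,0,0],[-0.6,0,0],[-0.6,0,0],[-0.6,0,0],[-0.6,0,0],[-0.5,0,0],[-0.2,0,0],[0,0,0]], twist=[[0,0,0],[0,0,0],[0,0,0],[0,0,0],[0,0,0],[0,0,0],[0,0,0],[0,0,0]], gripper=[-1,-1,-1,-1,-1,-1,-1,-1])

```text
time: 10.7
tool_pos: [0.3988, 0.1242, 0.1139]
ee_rot: [-0.155, -1.563, -2.03]
wrist_force: [-0.3, -0.4, -2.9]
width: 0.0639
finger_force: 29.9
```

Run:
```python
from h import *; import cv2
p,r,o=pose(); print(p.round(4),(p+r.apply([0,0,.18])).round(4),r.as_matrix().round(3).tolist(),o["wrist_force"].round(1),o["width"],o["time"])
im=robot.snapshot("scene"); cv2.imwrite("pics/s3.png",cv2.resize(im[40:280,300:560],None,fx=2.3,fy=2.3)[:,:,::-1])
for n in ["bottle","neck"]:
    print(n,[(np.round(d["centre"],3).tolist(),round(d["score"],2)) for d in robot.spot_point(n,"scene")])
```

```text
[0.3988 0.1242 0.1139] [0.5026 0.2712 0.1153] [[-0.004, 0.817, 0.577], [-0.007, -0.577, 0.817], [1.0, -0.001, 0.008]] [-0.3 -0.4 -2.9] 0.06393164288388042 10.7
bottle [([0.504, 0.272, 0.048], 0.83), ([0.29, -0.367, 0.066], 0.72), ([0.324, 0.345, 0.035], 0.66), ([0.791, 0.1, 0.024], 0.21)]
neck [([0.226, 0.311, 0.038], 0.89), ([0.16, -0.236, 0.071], 0.89), ([0.506, 0.271, 0.186], 0.83)]
```

View pics/s3.png

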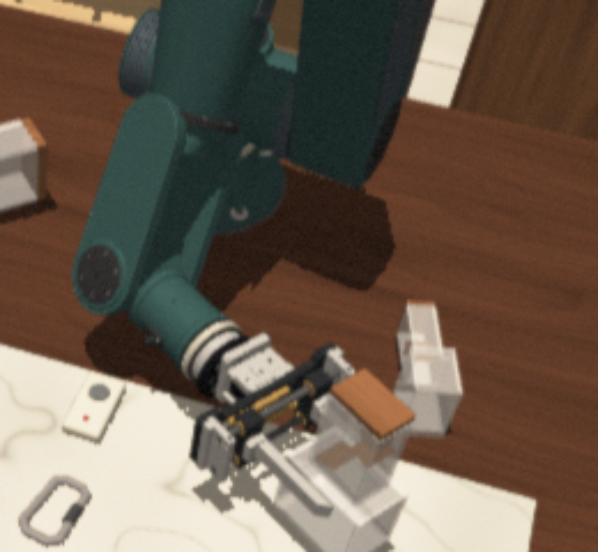

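The bottle is upright in the grip, with the belly around crop px (340,490) and the cap at (372,405). It is clear of the remote and the small bottle, with about 26 mm left to the granite.

play_rows(translation=[[-0.2,0,0],[-0.2,0,0],[-0.1,0,0],[-0.05,0,0],[-0.05,0,0],[0,0,0]], twist=[[0,0,0],[0,0,0],[0,0,0],[0,0,0],[0,0,0],[0,0,0]], gripper=[-1,-1,-1,-1,-1,-1])

```text
time: 11.45
tool_pos: [0.3988, 0.1243, 0.09]
ee_rot: [-0.106, -1.562, -2.08]
wrist_force: [-0.3, -0.6, -3.6]
width: 0.064
finger_force: 29.9
```

play_rows(translation=[[-0.03,0,0],[-0.03,0,0],[0,0,0]], twist=[[0,0,0],[0,0,0],[0,0,0]], gripper=[-1,-1,-1])

```text
time: 11.75
tool_pos: [0.399, 0.1243, 0.0884]
ee_rot: [-0.002, -1.559, -2.184]
wrist_force: [-1.1, -1.5, 0.0]
width: 0.0642
finger_force: 29.9
```

Contact. I'll let go, check, then rise straight up around the neck.

play_rows(translation=[[0,0,0],[0,0,0],[0,0,0],[0,0,0],[0,0,0],[0,0,0],[0,0,0],[0,0,0]], twist=[[0,0,0],[0,0,0],[0,0,0],[0,0,0],[0,0,0],[0,0,0],[0,0,0],[0,0,0]], gripper=[1,1,1,1,1,1,1,1])

```text
time: 12.55
tool_pos: [0.3988, 0.1243, 0.0879]
ee_rot: [-0.043, -1.561, -2.143]
wrist_force: [0.5, 1.3, 0.4]
width: 0.0939
finger_force: 0.0
```

Run:
```python
from h import *; from k2 import *
p,r,o=pose(); print(p.round(4),o["wrist_force"].round(1),o["width"],o["time"])
im=robot.snapshot("scene"); im=robot.snapshot("top")
for c in ("scene","top"):
  for n in ["bottle","neck"]:
    print(c,n,[(np.round(d["centre"],3).tolist(),round(d["score"],2)) for d in robot.spot_point(n,c) if d["centre"][0]>.4])
P=np.load("P.npy"); q=o["joint_positions"]; t=np.radians(55)
up=p+[0,0,.18]; g=np.array([.5025,.271,.31])
print("from up:"); gplan(g,down(np.radians(145)),22,(up,r))
for pp,rr in [(up,r),(g+[0,0,.18],down(np.radians(145))),(g+[0,0,.01],down(np.radians(145)))]:
    q,e=ik(pp,rr,P,q); print(q.round(2),round(e,4))
```

```text
[0.3988 0.1243 0.0879] [0.5 1.3 0.4] 0.09391681766528666 12.55
scene bottle [([0.504, 0.273, 0.018], 0.64)]
scene neck [([0.506, 0.272, 0.158], 0.64)]
top bottle [([0.506, 0.271, 0.023], 0.81)]
top neck [([0.505, 0.276, 0.159], 0.61)]
from up:
22 max 0.3 norm mm 16.0 twist [0.55, -0.55, -0.55]
[[0.3, 0.24, 0.01], [0.3, 0.24, 0.01], [0.3, 0.25, 0.01], [0.3, 0.25, 0.01], [0.3, 0.25, 0.0], [0.3, 0.25, -0.0], [0.3, 0.25, -0.0], [0.29, 0.26, -0.01]]
[[0.29, 0.26, -0.01], [0.29, 0.26, -0.01], [0.29, 0.26, -0.01], [0.29, 0.26, -0.02], [0.28, 0.26, -0.02], [0.28, 0.26, -0.02], [0.28, 0.26, -0.02], [0.27, 0.26, -0.03]]
[[0.27, 0.25, -0.03], [0.27, 0.25, -0.03], [0.27, 0.25, -0.03], [0.26, 0.25, -0.03], [0.26, 0.25, -0.03], [0.26, 0.24, -0.03]]
[-0.18 -0.19  2.26  1.8   1.2  -0.54] 0.0
[ 0.4   0.13  1.15  0.    1.86 -0.56] 0.0
[ 0.4   0.16  1.45 -0.    1.52 -0.56] 0.0
```

play_rows(translation=[[0.4,0,0],[0.7,0,0],[0.8,0,0],[0.8,0,0],[0.8,0,0],[0.7,0,0],[0.3,0,0]], twist=[[0,0,0],[0,0,0],[0,0,0],[0,0,0],[0,0,0],[0,0,0],[0,0,0]], gripper=[1,1,1,1,1,1,1])

```text
time: 13.55
tool_pos: [0.3979, 0.123, 0.271]
ee_rot: [0.353, -1.557, -2.538]
wrist_force: [0.6, -0.1, 0.3]
width: 0.0936
finger_force: 0.0
```

play_rows(translation=[[0.3,0.24,0.01],[0.3,0.24,0.01],[0.3,0.25,0.01],[0.3,0.25,0.01],[0.3,0.25,0.0],[0.3,0.25,0.0],[0.3,0.25,0.0],[0.29,0.26,-0.01]], twist=[[0.55,-0.55,-0.55],[0.55,-0.55,-0.55],[0.55,-0.55,-0.55],[0.55,-0.55,-0.55],[0.55,-0.55,-0.55],[0.55,-0.55,-0.55],[0.55,-0.55,-0.55],[0.55,-0.55,-0.55]], gripper=[1,1,1,1,1,1,1,1])

```text
time: 14.35
tool_pos: [0.4619, 0.1173, 0.3719]
ee_rot: [2.573, -0.956, 1.979]
wrist_force: [-0.9, 0.6, 1.0]
width: 0.0937
finger_force: 0.0
```

play_rows(translation=[[0.29,0.26,-0.01],[0.29,0.26,-0.01],[0.29,0.26,-0.01],[0.29,0.26,-0.02],[0.28,0.26,-0.02],[0.28,0.26,-0.02],[0.28,0.26,-0.02],[0.27,0.26,-0.03]], twist=[[0.55,-0.55,-0.55],[0.55,-0.55,-0.55],[0.55,-0.55,-0.55],[0.55,-0.55,-0.55],[0.55,-0.55,-0.55],[0.55,-0.55,-0.55],[0.55,-0.55,-0.55],[0.55,-0.55,-0.55]], gripper=[1,1,1,1,1,1,1,1])

```text
time: 15.15
tool_pos: [0.5027, 0.1889, 0.4605]
ee_rot: [2.853, -0.374, 2.249]
wrist_force: [0.3, 0.0, -0.2]
width: 0.094
finger_force: 0.0
```

play_rows(translation=[[0.27,0.25,-0.03],[0.27,0.25,-0.03],[0.27,0.25,-0.03],[0.26,0.25,-0.03],[0.26,0.25,-0.03],[0.26,0.24,-0.03],[0,0,0],[0,0,0]], twist=[[0.55,-0.55,-0.55],[0.55,-0.55,-0.55],[0.55,-0.55,-0.55],[0.55,-0.55,-0.55],[0.55,-0.55,-0.55],[0.55,-0.55,-0.55],[0,0,0],[0,0,0]], gripper=[1,1,1,1,1,1,1,1])

```text
time: 15.95
tool_pos: [0.502, 0.2695, 0.4905]
ee_rot: [3.133, -0.001, 2.527]
wrist_force: [-0.4, -0.6, -0.0]
width: 0.0936
finger_force: 0.0
```

Run:
```python
from h import *; import cv2
p,r,o=pose(); print(p.round(4),r.as_matrix().round(3).tolist(),o["time"])
im=robot.snapshot("wrist"); cv2.imwrite("pics/w2.png",im[:,:,::-1]); robot.snapshot("scene")
for c in ("wrist","scene"):
  for n in ["bottle","neck"]:
    print(c,n,[(np.round(d["centre"],3).tolist(),round(d["score"],2)) for d in robot.spot_point(n,c) if d["centre"][0]>.4])
g=np.array([.505,.272,.156])
gplan(g,down(np.radians(145)),8)
```

```text
[0.502  0.2695 0.4905] [[-0.817, 0.576, 0.004], [0.576, 0.817, 0.007], [0.001, 0.008, -1.0]] 15.95
wrist bottle [([0.504, 0.272, 0.023], 0.73)]
wrist neck []
scene bottle [([0.505, 0.274, 0.019], 0.82), ([0.437, -0.004, 0.021], 0.22)]
scene neck [([0.511, 0.273, 0.162], 0.79)]
8 max 0.48 norm mm 19.0 twist [0.01, 0.0, -0.01]
[[-0.0, 0.01, 0.48], [-0.0, 0.01, 0.48], [-0.0, 0.01, 0.48], [-0.0, 0.01, 0.48], [-0.0, 0.01, 0.48], [-0.0, 0.01, 0.48], [-0.0, 0.01, 0.48], [-0.0, 0.01, 0.48]]
```

View pics/w2.png

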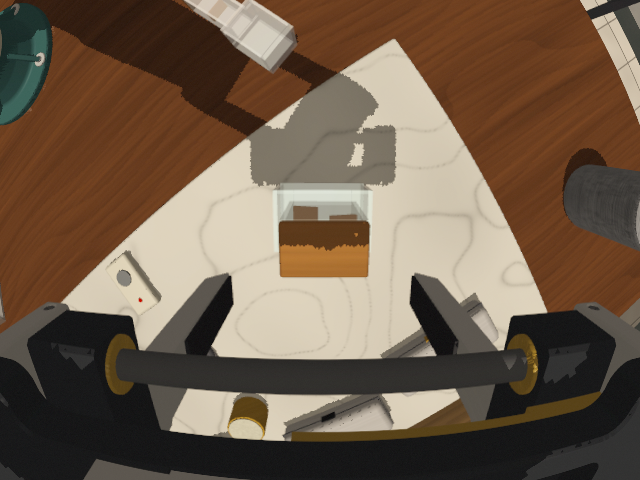

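The view shows the cap at columns 280–368, centred between the fingers (~322) and square to them. I'll descend and grip across the neck's 66 mm width.

play_rows(translation=[[0,0.01,0.48],[0,0.01,0.48],[0,0.01,0.48],[0,0.01,0.48],[0,0.01,0.48],[0,0.01,0.48],[0,0.01,0.48],[0,0.01,0.48]], twist=[[0,0,0],[0,0,0],[0,0,0],[0,0,0],[0,0,0],[0,0,0],[0,0,0],[0,0,0]], gripper=[1,1,1,1,1,1,1,1])

```text
time: 17.05
tool_pos: [0.5048, 0.2724, 0.3369]
ee_rot: [3.133, 0.0, 2.526]
wrist_force: [-0.3, -0.2, 0.9]
width: 0.0941
finger_force: 0.0
```

play_rows(translation=[[0,0,0],[0,0,0],[0,0,0],[0,0,0],[0,0,0],[0,0,0],[0,0,0],[0,0,0]], twist=[[0,0,0],[0,0,0],[0,0,0],[0,0,0],[0,0,0],[0,0,0],[0,0,0],[0,0,0]], gripper=[1,-1,-1,-1,-1,-1,-1,-1])

```text
time: 17.85
tool_pos: [0.5046, 0.2726, 0.3389]
ee_rot: [3.134, 0.002, 2.527]
wrist_force: [-1.2, -1.9, 5.3]
width: 0.066
finger_force: 29.9
```

Run:
```python
from h import *; from k2 import *
P=np.load("P.npy")
p,r,o=pose(); print(p.round(4),o["width"],o["wrist_force"].round(1)); q=o["joint_positions"]
# rock point, tool y radial-ish; tilt about tool x
g=np.array([.47,.10,.36])
for yaw in (145,120,105):
  for a in (0,50,-50):
    rr=down(np.radians(yaw))*R.from_rotvec([np.radians(a),0,0])
    qq,e=ik(g-rr.apply([0,0,.18]),rr,P,q); print(yaw,a,qq.round(2),round(e,4),"bottle +z tilt dir",rr.apply([0,0,-1]).round(2))
s=(p+[0,0,.10],r)
gplan(g,down(np.radians(120)),10,s)
r0=down(np.radians(120)); rp=r0*R.from_rotvec([np.radians(50),0,0]);rm=r0*R.from_rotvec([-np.radians(50),0,0])
gplan(g,rp,12,(g-r0.apply([0,0,.18]),r0))
gplan(g,rm,24,(g-rp.apply([0,0,.18]),rp))
```

```text
[0.5046 0.2726 0.3389] 0.06595623752587461 [-1.2 -1.9  5.3]
145 0 [ 0.09 -0.05  1.25  0.    1.95 -0.87] 0.0 bottle +z tilt dir [-0. -0.  1.]
145 50 [ 0.38  0.4   0.95 -0.7   2.44 -0.97] 0.0 bottle +z tilt dir [0.44 0.63 0.64]
145 -50 [-0.49 -0.39  1.75  0.86  1.61 -1.33] 0.0 bottle +z tilt dir [-0.44 -0.63  0.64]
120 0 [ 0.09 -0.05  1.25  0.    1.95 -0.43] 0.0 bottle +z tilt dir [-0. -0.  1.]
120 50 [ 0.24  0.5   0.82 -0.45  2.63 -0.59] 0.0 bottle +z tilt dir [0.66 0.38 0.64]
120 -50 [-0.33 -0.62  1.88  0.65  1.28 -0.85] 0.0 bottle +z tilt dir [-0.66 -0.38  0.64]
105 0 [ 0.09 -0.05  1.25  0.    1.95 -0.17] 0.0 bottle +z tilt dir [-0. -0.  1.]
105 50 [ 0.15  0.51  0.81 -0.19  2.65 -0.25] 0.0364 bottle +z tilt dir [0.74 0.2  0.64]
105 -50 [-0.1  -0.69  1.91  0.31  1.09 -0.38] 0.0 bottle +z tilt dir [-0.74 -0.2   0.64]
10 max 0.4 norm mm 20.0 twist [0.01, -0.0, 0.43]
[[-0.18, -0.4, -0.26], [-0.19, -0.39, -0.26], [-0.21, -0.38, -0.25], [-0.23, -0.37, -0.25], [-0.24, -0.36, -0.25], [-0.26, -0.35, -0.25], [-0.28, -0.34, -0.25], [-0.29, -0.33, -0.25]]
[[-0.3, -0.32, -0.25], [-0.32, -0.3, -0.25]]
12 max 0.33 norm mm 13.0 twist [0.73, 0.0, -0.0]
[[0.0, 0.33, 0.01], [0.0, 0.33, 0.01], [0.0, 0.33, 0.01], [-0.0, 0.33, 0.01], [0.0, 0.33, 0.01], [-0.0, 0.33, 0.01], [0.0, 0.33, 0.01], [-0.0, 0.33, 0.01]]
[[0.0, 0.33, 0.01], [0.0, 0.33, 0.01], [-0.0, 0.33, 0.01], [-0.0, 0.33, 0.01]]
24 max 0.33 norm mm 13.0 twist [-0.73, 0.0, 0.0]
[[0.0, -0.33, 0.01], [0.0, -0.33, 0.01], [-0.0, -0.33, 0.01], [0.0, -0.33, 0.01], [-0.0, -0.33, 0.01], [0.0, -0.33, 0.01], [-0.0, -0.33, 0.01], [0.0, -0.33, 0.01]]
[[-0.0, -0.33, 0.01], [0.0, -0.33, 0.01], [-0.0, -0.33, 0.01], [0.0, -0.33, 0.01], [-0.0, -0.33, 0.01], [0.0, -0.33, 0.01], [-0.0, -0.33, 0.01], [0.0, -0.33, 0.01]]
[[-0.0, -0.33, 0.01], [0.0, -0.33, 0.01], [-0.0, -0.33, 0.01], [-0.0, -0.33, 0.01], [0.0, -0.33, 0.01], [-0.0, -0.33, 0.01], [0.0, -0.33, 0.01], [-0.0, -0.33, 0.01]]
```

Gripped at 66 mm. On this grip bottle +z is −tool y. I'll lift, move to open space, and lean about 48° towards +z first.

play_rows(translation=[[0,0,-0.2],[0,0,-0.5],[0,0,-0.6],[0,0,-0.6],[0,0,-0.5],[0,0,-0.1]], twist=[[0,0,0],[0,0,0],[0,0,0],[0,0,0],[0,0,0],[0,0,0]], gripper=[-1,-1,-1,-1,-1,-1])

```text
time: 18.45
tool_pos: [0.5044, 0.2726, 0.4401]
ee_rot: [3.128, 0.003, 2.528]
wrist_force: [0.1, -0.2, -3.4]
width: 0.0659
finger_force: 30.0
```

play_rows(translation=[[-0.23,-0.5,-0.3],[-0.23,-0.5,-0.3],[-0.25,-0.48,-0.3],[-0.27,-0.47,-0.3],[-0.29,-0.45,-0.3],[-0.3,-0.44,-0.3],[-0.32,-0.43,-0.3],[-0.33,-0.42,-0.3]], twist=[[0,0,0.33],[0,0,0.33],[0,0,0.33],[0,0,0.33],[0,0,0.33],[0,0,0.33],[0,0,0.33],[0,0,0.33]], gripper=[-1,-1,-1,-1,-1,-1,-1,-1])

```text
time: 19.25
tool_pos: [0.4716, 0.1011, 0.5309]
ee_rot: [3.135, -0.003, 2.262]
wrist_force: [-0.0, -0.1, -3.7]
width: 0.0661
finger_force: 30.0
```

play_rows(translation=[[0,0,0],[0,-0.33,0.01],[0,-0.33,0.01],[0,-0.33,0.01],[0,-0.33,0.01],[0,-0.33,0.01],[0,-0.33,0.01]], twist=[[0,0,0],[-0.7,0,0],[-0.7,0,0],[-0.7,0,0],[-0.7,0,0],[-0.7,0,0],[-0.7,0,0]], gripper=[-1,-1,-1,-1,-1,-1,-1])

```text
time: 19.95
tool_pos: [0.4121, 0.053, 0.5134]
ee_rot: [2.713, -0.004, 2.265]
wrist_force: [0.1, 0.6, -3.4]
width: 0.0657
finger_force: 30.0
```

play_rows(translation=[[0,-0.33,0.01],[0,-0.33,0.01],[0,-0.33,0.01],[0,-0.33,0.01],[0,-0.33,0.01],[0,-0.33,0.01],[0,0,0],[0,0,0]], twist=[[-0.7,0,0],[-0.7,0,0],[-0.7,0,0],[-0.7,0,0],[-0.7,0,0],[-0.7,0,0],[0,0,0],[0,0,0]], gripper=[-1,-1,-1,-1,-1,-1,-1,-1])

```text
time: 20.75
tool_pos: [0.3635, 0.0123, 0.4676]
ee_rot: [2.296, -0.004, 2.263]
wrist_force: [0.0, -0.3, -3.0]
width: 0.0657
finger_force: 30.0
```

play_rows(translation=[[0,0,0],[0,0,0],[0,0,0],[0,0,0],[0,0,0]], twist=[[0,0,0],[0,0,0],[0,0,0],[0,0,0],[0,0,0]], gripper=[-1,-1,-1,-1,-1])

```text
time: 21.25
tool_pos: [0.3636, 0.0124, 0.4691]
ee_rot: [2.293, -0.002, 2.264]
wrist_force: [-0.3, 0.6, -3.6]
width: 0.0657
finger_force: 30.0
```

Run:
```python
from h import *; import cv2
p,r,o=pose(); z=r.as_matrix()[:,2]; print(p.round(3),"tilt",np.degrees(np.arccos(-z[2])).round(1),z.round(2),o["joint_positions"].round(2),o["width"],o["time"])
im=robot.snapshot("scene"); cv2.imwrite("pics/s4.png",cv2.resize(im[60:300,240:500],None,fx=2.3,fy=2.3,interpolation=cv2.INTER_CUBIC)[:,:,::-1]); robot.snapshot("top")
for c in ("scene","top"):
  for n in ["bottle","ball_center","lip_upper","lip_lower"]:
    print(c,n,[(np.round(d["centre"],3).tolist(),round(d["score"],2)) for d in robot.spot_point(n,c) if d["centre"][2]>.15])
```

```text
[0.364 0.012 0.469] tilt 48.6 [ 0.58  0.48 -0.66] [-0.42 -0.54  1.85  0.75  1.42 -1.06] 0.06572111538076862 21.25
scene bottle [([0.546, 0.166, 0.261], 0.66)]
scene ball_center []
scene lip_upper [([0.468, 0.096, 0.358], 0.58)]
scene lip_lower [([0.491, 0.117, 0.321], 0.62)]
top bottle [([0.548, 0.164, 0.261], 0.66)]
top ball_center []
top lip_upper []
top lip_lower [([0.489, 0.114, 0.321], 0.82)]
```

View pics/s4.png

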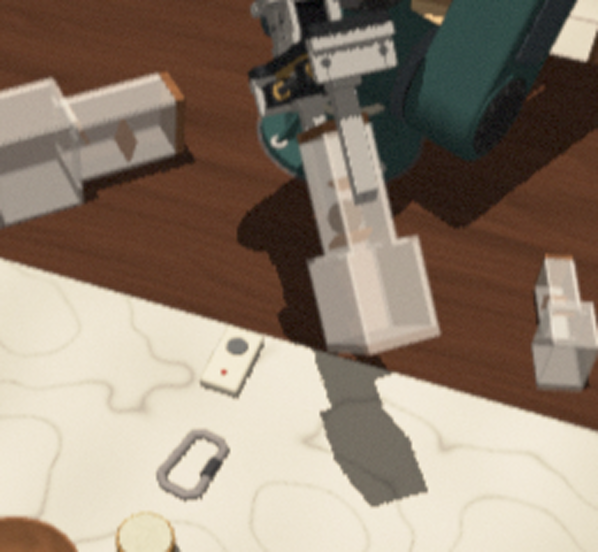

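The bottle leans 48.6° towards +z. A darker round shape at crop (340,215) lies just above the lower lip at (350,237) and below the upper lip at (340,187), so the ball has moved down. Next I'll lean the other way.

play_rows(translation=[[0,0.33,0.01],[0,0.33,0.01],[0,0.33,0.01],[0,0.33,0.01],[0,0.33,0.01],[0,0.33,0.01],[0,0.33,0.01],[0,0.33,0.01]], twist=[[0.72,0,0],[0.72,0,0],[0.72,0,0],[0.72,0,0],[0.72,0,0],[0.72,0,0],[0.72,0,0],[0.72,0,0]], gripper=[-1,-1,-1,-1,-1,-1,-1,-1])

```text
time: 22.55
tool_pos: [0.4318, 0.0691, 0.5254]
ee_rot: [2.87, -0.002, 2.264]
wrist_force: [-0.3, -0.6, -3.9]
width: 0.066
finger_force: 30.0
```

play_rows(translation=[[0,0.33,0.01],[0,0.33,0.01],[0,0.33,0.01],[0,0.33,0.01],[0,0.33,0.01],[0,0.33,0.01],[0,0.33,0.01],[0,0.33,0.01]], twist=[[0.72,0,0],[0.72,0,0],[0.72,0,0],[0.72,0,0],[0.72,0,0],[0.72,0,0],[0.72,0,0],[0.72,0,0]], gripper=[-1,-1,-1,-1,-1,-1,-1,-1])

```text
time: 23.35
tool_pos: [0.5124, 0.1359, 0.524]
ee_rot: [-2.84, -0.003, 2.265]
wrist_force: [-0.0, -1.1, -4.0]
width: 0.0657
finger_force: 30.0
```

play_rows(translation=[[0,0.33,0.01],[0,0.33,0.01],[0,0.33,0.01],[0,0.33,0.01],[0,0.33,0.01],[0,0.33,0.01],[0,0.33,0.01],[0,0,0]], twist=[[0.72,0,0],[0.72,0,0],[0.72,0,0],[0.72,0,0],[0.72,0,0],[0.72,0,0],[0.72,0,0],[0,0,0]], gripper=[-1,-1,-1,-1,-1,-1,-1,-1])

```text
time: 24.15
tool_pos: [0.5734, 0.186, 0.4723]
ee_rot: [-2.333, -0.005, 2.267]
wrist_force: [1.2, -0.2, -5.6]
width: 0.0656
finger_force: 30.0
```

play_rows(translation=[[0,0,0],[0,0,0],[0,0,0],[0,0,0],[0,0,0],[0,0,0]], twist=[[0,0,0],[0,0,0],[0,0,0],[0,0,0],[0,0,0],[0,0,0]], gripper=[-1,-1,-1,-1,-1,-1])

```text
time: 24.75
tool_pos: [0.5712, 0.1847, 0.4764]
ee_rot: [-2.335, -0.002, 2.263]
wrist_force: [0.3, 0.4, -2.9]
width: 0.0661
finger_force: 30.0
```

Run:
```python
from h import *; from k2 import *; import cv2
P=np.load("P.npy")
p,r,o=pose(); z=r.as_matrix()[:,2]; print(p.round(3),"tilt",np.degrees(np.arccos(-z[2])).round(1),z.round(2),o["joint_positions"].round(2),o["width"],o["time"])
im=robot.snapshot("scene"); cv2.imwrite("pics/s5.png",cv2.resize(im[60:300,240:500],None,fx=2.3,fy=2.3,interpolation=cv2.INTER_CUBIC)[:,:,::-1])
for n in ["bottle","ball_center","lip_upper","lip_lower"]:
    print(n,[(np.round(d["centre"],3).tolist(),round(d["score"],2)) for d in robot.spot_point(n,"scene") if d["centre"][2]>.15])
r1=down(np.radians(130)); g=np.array([.47,.09,.35]); gplan(g,r1,12)
# yaw for the coaster: q along
for yaw in (60,90,130):
    q,e=ik(np.array([.533,-.319,.345]),down(np.radians(yaw)),P,[-.6,.2,1.4,0,1.5,-.5]);print(yaw,q.round(2),round(e,4))
gplan([.533,-.319,.26],down(np.radians(70)),18,(g+[0,0,.18],r1))
```

```text
[0.571 0.185 0.476] tilt 46.2 [-0.56 -0.46 -0.69] [ 0.29  0.44  0.89 -0.5   2.52 -0.71] 0.06611542445455819 24.75
bottle [([0.391, 0.037, 0.258], 0.92)]
ball_center []
lip_upper [([0.481, 0.106, 0.352], 0.9)]
lip_lower [([0.448, 0.084, 0.332], 0.58)]
12 max 0.32 norm mm 13.0 twist [-0.67, -0.0, -0.0]
[[-0.02, -0.31, 0.03], [-0.02, -0.31, 0.02], [-0.02, -0.31, 0.02], [-0.02, -0.32, 0.02], [-0.02, -0.32, 0.02], [-0.02, -0.32, 0.02], [-0.02, -0.32, 0.02], [-0.02, -0.32, 0.02]]
[[-0.02, -0.32, 0.02], [-0.02, -0.32, 0.02], [-0.02, -0.32, 0.02], [-0.02, -0.32, 0.01]]
60 [-0.63  0.26  1.29 -0.    1.59 -0.11] 0.0
90 [-0.63  0.26  1.29  0.    1.59 -0.63] 0.0
130 [-0.63  0.26  1.29 -0.    1.59 -1.33] 0.0
18 max 0.57 norm mm 24.0 twist [0.0, -0.0, 0.58]
[[-0.49, -0.3, 0.13], [-0.51, -0.27, 0.13], [-0.52, -0.24, 0.13], [-0.54, -0.21, 0.13], [-0.55, -0.18, 0.13], [-0.56, -0.14, 0.13], [-0.56, -0.11, 0.12], [-0.57, -0.08, 0.12]]
[[-0.57, -0.05, 0.13], [-0.57, -0.01, 0.13], [-0.57, 0.02, 0.13], [-0.57, 0.05, 0.13], [-0.57, 0.09, 0.13], [-0.56, 0.12, 0.13], [-0.55, 0.15, 0.13], [-0.54, 0.18, 0.13]]
[[-0.53, 0.22, 0.13], [-0.52, 0.25, 0.13]]
```

View pics/s5.png

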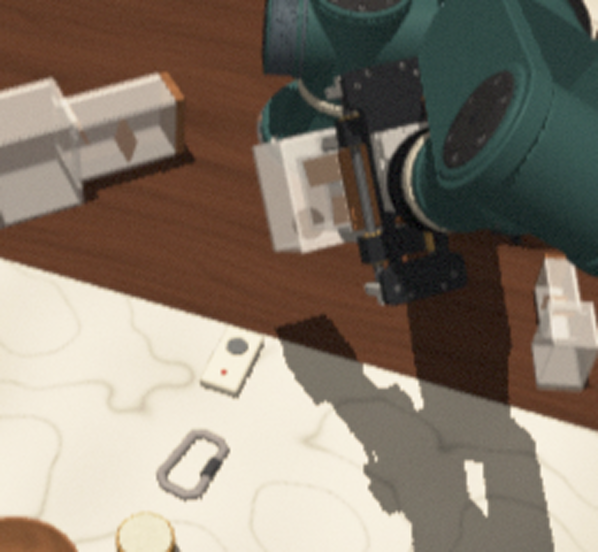

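The bottle leans 46° towards −z, and the ball shows as a round shade at crop (308,222) down in the belly by the base. I'll bring it upright and carry it over the coaster.

play_rows(translation=[[-0.02,-0.31,0.03],[-0.02,-0.31,0.02],[-0.02,-0.31,0.02],[-0.02,-0.32,0.02],[-0.02,-0.32,0.02],[-0.02,-0.32,0.02],[-0.02,-0.32,0.02],[-0.02,-0.32,0.02]], twist=[[-0.67,0,0],[-0.67,0,0],[-0.67,0,0],[-0.67,0,0],[-0.67,0,0],[-0.67,0,0],[-0.67,0,0],[-0.67,0,0]], gripper=[-1,-1,-1,-1,-1,-1,-1,-1])

```text
time: 25.8
tool_pos: [0.5073, 0.1234, 0.5246]
ee_rot: [-2.871, -0.002, 2.263]
wrist_force: [0.7, -0.8, -3.8]
width: 0.0659
finger_force: 30.0
```

play_rows(translation=[[-0.02,-0.32,0.02],[-0.02,-0.32,0.02],[-0.02,-0.32,0.02],[-0.02,-0.32,0.01],[0,0,0]], twist=[[-0.67,0,0],[-0.67,0,0],[-0.67,0,0],[-0.67,0,0],[0,0,0]], gripper=[-1,-1,-1,-1,-1])

```text
time: 26.3
tool_pos: [0.4691, 0.0878, 0.5312]
ee_rot: [-3.137, -0.001, 2.261]
wrist_force: [-0.3, -0.2, -4.7]
width: 0.0662
finger_force: 30.0
```

play_rows(translation=[[-0.49,-0.3,0.13],[-0.51,-0.27,0.13],[-0.52,-0.24,0.13],[-0.54,-0.21,0.13],[-0.55,-0.18,0.13],[-0.56,-0.14,0.13],[-0.56,-0.11,0.12],[-0.57,-0.08,0.12]], twist=[[0,0,0.58],[0,0,0.58],[0,0,0.58],[0,0,0.58],[0,0,0.58],[0,0,0.58],[0,0,0.58],[0,0,0.58]], gripper=[-1,-1,-1,-1,-1,-1,-1,-1])

```text
time: 27.1
tool_pos: [0.4982, -0.0942, 0.4886]
ee_rot: [-3.133, -0.001, 1.797]
wrist_force: [0.4, -0.2, -3.1]
width: 0.0654
finger_force: 30.0
```

play_rows(translation=[[-0.57,-0.05,0.13],[-0.57,-0.01,0.13],[-0.57,0.02,0.13],[-0.57,0.05,0.13],[-0.57,0.09,0.13],[-0.56,0.12,0.13],[-0.55,0.15,0.13],[-0.54,0.18,0.13]], twist=[[0,0,0.58],[0,0,0.58],[0,0,0.58],[0,0,0.58],[0,0,0.58],[0,0,0.58],[0,0,0.58],[0,0,0.58]], gripper=[-1,-1,-1,-1,-1,-1,-1,-1])

```text
time: 27.9
tool_pos: [0.5251, -0.2754, 0.4468]
ee_rot: [-3.134, 0.002, 1.333]
wrist_force: [-0.7, 1.2, -3.7]
width: 0.0662
finger_force: 30.0
```

play_rows(translation=[[-0.53,0.22,0.13],[-0.52,0.25,0.13],[0,0,0],[0,0,0]], twist=[[0,0,0.58],[0,0,0.58],[0,0,0],[0,0,0]], gripper=[-1,-1,-1,-1])

```text
time: 28.3
tool_pos: [0.532, -0.3205, 0.4365]
ee_rot: [-3.135, 0.001, 1.219]
wrist_force: [-0.7, -0.0, -3.7]
width: 0.0658
finger_force: 30.0
```

Run:
```python
from h import *; import cv2
p,r,o=pose(); print(p.round(4),r.as_matrix().round(3).tolist(),o["wrist_force"].round(1),o["width"],o["time"])
a=robot.snapshot("scene"); b=robot.snapshot("top")
for c in ("scene","top"):
  for n in ["bottle","coaster","ball_center"]:
    print(c,n,[(np.round(d["centre"],3).tolist(),round(d["score"],2)) for d in robot.spot_point(n,c)])
c=cv2.resize(a[60:260,130:330],(560,560),interpolation=cv2.INTER_CUBIC)
cv2.imwrite("pics/s6.png",c[:,:,::-1])
```

```text
[ 0.532  -0.3205  0.4365] [[0.345, 0.939, -0.007], [0.939, -0.345, 0.001], [-0.001, -0.007, -1.0]] [-0.7 -0.  -3.7] 0.06579597327979209 28.3
scene bottle [([0.293, -0.367, 0.067], 0.72), ([0.528, -0.321, 0.12], 0.58), ([0.328, 0.345, 0.036], 0.56)]
scene coaster [([0.53, -0.321, 0.02], 0.94)]
scene ball_center [([0.529, -0.325, 0.122], 0.46)]
top bottle [([0.326, 0.345, 0.042], 0.85), ([0.53, -0.32, 0.118], 0.72), ([0.524, -0.323, 0.22], 0.38)]
top coaster [([0.53, -0.317, 0.016], 0.58)]
top ball_center []
```

View pics/s6.png

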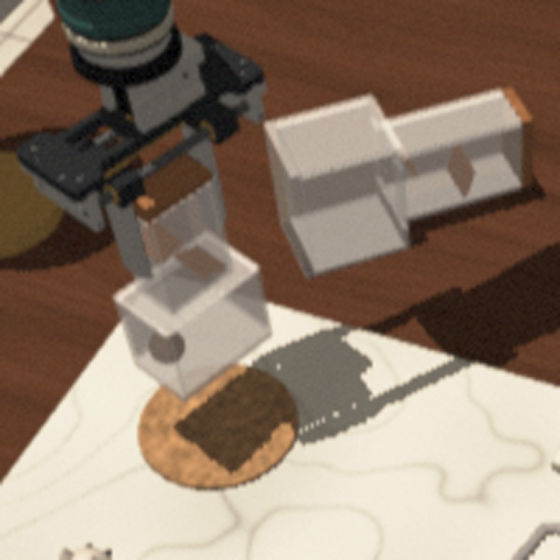

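The ball is clearly in the belly at crop (165,347), and the base hangs centred over the coaster: base ≈ (0.529,−0.321), coaster ≈ (0.531,−0.319). I'll correct the slight tilt and set it down.

play_rows(translation=[[0,0,0.3],[0.04,0,0.45],[0,0,0.45],[0,0,0.45],[0,0,0.35],[0,0,0.15],[0,0,0.05],[0,0,0]], twist=[[-0.15,0,0],[0,0,0],[0,0,0],[0,0,0],[0,0,0],[0,0,0],[0,0,0],[0,0,0]], gripper=[-1,-1,-1,-1,-1,-1,-1,-1])

```text
time: 29.5
tool_pos: [0.5331, -0.319, 0.3503]
ee_rot: [3.129, 0.002, 1.219]
wrist_force: [0.6, 0.2, -3.4]
width: 0.0657
finger_force: 30.0
```

play_rows(translation=[[0,0,0.03],[0,0,0]], twist=[[0,0,0],[0,0,0]], gripper=[-1,-1])

```text
time: 29.7
tool_pos: [0.5331, -0.319, 0.3495]
ee_rot: [3.128, 0.003, 1.219]
wrist_force: [0.3, 0.2, -3.6]
width: 0.0656
finger_force: 30.0
```

play_rows(translation=[[0,0,0.04],[0,0,0.04],[0,0,0]], twist=[[0,0,0],[0,0,0],[0,0,0]], gripper=[-1,-1,-1])

```text
time: 30.0
tool_pos: [0.533, -0.319, 0.3456]
ee_rot: [3.129, 0.002, 1.219]
wrist_force: [-0.1, -0.2, -2.0]
width: 0.0659
finger_force: 30.0
```

play_rows(translation=[[0,0,0.03],[0,0,0]], twist=[[0,0,0],[0,0,0]], gripper=[-1,-1])

```text
time: 30.2
tool_pos: [0.5329, -0.3189, 0.3456]
ee_rot: [3.129, 0.003, 1.219]
wrist_force: [-1.5, 0.0, 2.4]
width: 0.0662
finger_force: 30.0
```

Contact. I'll release and rise.

play_rows(translation=[[0,0,0],[0,0,0],[0,0,0],[0,0,0],[0,0,0],[0,0,0],[0,0,0],[0,0,0]], twist=[[0,0,0],[0,0,0],[0,0,0],[0,0,0],[0,0,0],[0,0,0],[0,0,0],[0,0,0]], gripper=[1,1,1,1,1,1,1,1])

```text
time: 31.0
tool_pos: [0.533, -0.319, 0.3442]
ee_rot: [3.13, 0.002, 1.219]
wrist_force: [-1.2, -0.1, -0.3]
width: 0.0939
finger_force: 0.0
```

play_rows(translation=[[0,0,-0.3],[0,0,-0.5],[0,0,-0.6],[0,0,-0.6],[0,0,-0.6],[0,0,-0.6],[0,0,-0.3],[0,0,0]], twist=[[0,0,0],[0,0,0],[0,0,0],[0,0,0],[0,0,0],[0,0,0],[0,0,0],[0,0,0]], gripper=[1,1,1,1,1,1,1,1])

```text
time: 31.8
tool_pos: [0.5314, -0.318, 0.4874]
ee_rot: [3.125, 0.004, 1.219]
wrist_force: [-0.2, 0.5, 0.1]
width: 0.0942
finger_force: 0.0
```

Run:
```python
from h import *; import cv2
p,r,o=pose(); print(p.round(3),o["time"])
a=robot.snapshot("scene"); b=robot.snapshot("top")
for c in ("scene","top"):
  for n in ["bottle","neck","ball_center","coaster","remote","carabiner","candle","cat","bowl","case_a"]:
    print(c,n,[(np.round(d["centre"],3).tolist(),round(d["score"],2)) for d in robot.spot_point(n,c)])
cv2.imwrite("pics/s7.png",cv2.resize(a[80:340,60:500],(800,473),interpolation=cv2.INTER_CUBIC)[:,:,::-1])
```

```text
[ 0.531 -0.318  0.487] 31.8
scene bottle [([0.291, -0.369, 0.066], 0.95), ([0.536, -0.323, 0.029], 0.79), ([0.325, 0.346, 0.036], 0.7)]
scene neck [([0.222, 0.313, 0.034], 0.91), ([0.162, -0.237, 0.07], 0.91), ([0.54, -0.32, 0.166], 0.68)]
scene ball_center [([0.44, -0.003, 0.024], 0.22)]
scene coaster [([0.532, -0.321, 0.02], 0.8)]
scene remote [([0.436, -0.003, 0.022], 0.97)]
scene carabiner [([0.571, 0.007, 0.018], 0.55)]
scene candle [([0.699, 0.004, 0.02], 0.83)]
scene cat [([0.789, 0.104, 0.022], 0.69), ([0.767, -0.305, 0.023], 0.58)]
scene bowl [([0.786, -0.097, 0.02], 0.61)]
scene case_a [([0.788, 0.105, 0.023], 0.9), ([0.76, 0.296, 0.022], 0.84)]
top bottle [([0.326, 0.347, 0.04], 0.9), ([0.294, -0.367, 0.066], 0.62), ([0.538, -0.323, 0.029], 0.58)]
top neck [([0.225, 0.316, 0.038], 0.75), ([0.536, -0.32, 0.168], 0.61)]
top ball_center []
top coaster [([0.532, -0.317, 0.022], 0.94)]
top remote [([0.435, -0.0, 0.021], 0.64), ([0.696, 0.002, 0.021], 0.47)]
top carabiner [([0.57, 0.008, 0.018], 0.96)]
top candle [([0.694, 0.003, 0.022], 0.65)]
top cat [([0.757, -0.304, 0.022], 0.87), ([0.755, 0.302, 0.024], 0.52)]
top bowl [([0.779, -0.1, 0.021], 0.62), ([0.538, -0.324, 0.029], 0.62)]
top case_a [([0.791, 0.105, 0.018], 0.92), ([0.757, 0.301, 0.022], 0.73)]
```

View pics/s7.png

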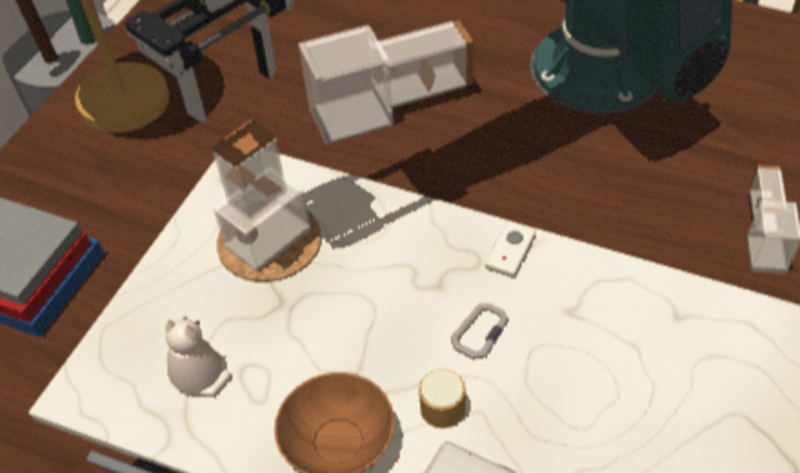

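The bottle stands upright at crop px (260,200) with the ball in the belly at (247,235) and the gripper clear of it. Its base centre is about 6 mm from the coaster's centre, against a margin of roughly 12 mm, and the other things read where they were at the start. Handing in.

```bash
python3 -c "
from bench import robot
print(robot.close_job())"
```

```text
the job is handed in; nothing more can be done
None
```

The middle-sized bottle stands upright on the cork coaster with the ball in its belly, about 6 mm off centre by the cameras, and nothing else on the granite moved that I could measure; I handed the job in at about 32–33 s without being shown a verdict.

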